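Slide the top plate off the stack into the datum corner

TASK

Slide the brass top plate sideways off the stack and across onto the aluminium deck beside it, without lifting it and without disturbing the two steel plates left underneath. Seat it in the corner: first press it home against the end stop with a steady level push of about 12 N, then press it likewise against the side fence, never over 20 N on either. Leave it square and flat in the corner, touching both, let go, and leave the things lying around alone.

Things in the scene. Friction and masses are not known exactly. Their poses are not given: they have to be found in the camera images.
- fixture: loading fixture, fixed to the bench: grey base 98 x 212 x 10 mm, stack bay at its +y end, aluminium deck at its -y end. Origin on the bench top, z up. In its frame (mm): base x -42..56, y -114..98; stack stands on the base, centred near (0, 50); deck x -42..38, y -98..6, top z 28.5 (1.5 lower than the top plate's underside on the stack, gap about 6), open on its -x side
- seat (a point): on the fixture at (8, -54, 28.5) mm: where the top plate's origin is when it touches both end stop and fence, that is about 104 mm along -y and then 4 to 12 mm along +x from where it starts; axes as the fixture's, z up
- end_stop: dark steel block across the -y end of the deck, 84 x 16 mm, its top 42 mm above the bench (13.5 mm above the deck), rigidly fixed to the fixture. Origin: on the face that the plate meets (that face looks along +y), at fixture (0, -92, 8) mm; block spans x -38..46 of it; axes as the fixture's
- fence: dark steel bar along the +x side of the deck, 16 x 92 mm, its top 42 mm above the bench, rigidly fixed to the fixture. Origin: on the face that the plate meets (that face looks along -x), at fixture (38, -46, 8) mm; axes as the fixture's
- top_plate: brass-coloured ground plate on top of the stack, 60 (x) x 76 (y) x 10 (z) mm, about 0.3 to 0.5 kg, four small dark dots on it. Origin: centre of its underside (30 mm above the bench on the stack, its top at 40 mm), axes along its edges, z up. It slides on steel and on the deck with 2 to 6 N of friction, more if the pushing fingers also bear down on it
- mid_plate: bright steel plate under the top plate, same size, loose. Origin: centre of its underside, 20 mm above the bench (its top at 30 mm)
- low_plate: bright steel plate at the bottom of the stack, same size, loose. Origin: centre of its underside, 10 mm above the bench
- loupe: bystander: black eye loupe, 37 mm across, 30 mm high, standing behind the fence. Origin: centre of its underside
- screwdriver: bystander: blue-handled screwdriver, 18 x 130 x 18 mm, lying behind the stack along its y. Origin: centre of its underside
- feeler_gauge: bystander: feeler gauge, 14 x 100 x 12 mm, lying in front of the stack along its y. Origin: centre of its underside
There are look-alikes about, which are no part of the job. There is more than one size of the top_plate; the one meant has the size given above.

How it is judged:
On the way, in this order (a step that is already met when the one before it is completed fails the run):
1. the top plate is off the stack and wholly over the deck (origin more than 88 mm along -y from the stack's centre) (y of top_plate in the frame of fixture below -0.038 m and z of top_plate in the frame of fixture below 0.0305 m), for 0.1 s.
2. the plate is pressed against the end stop with more than 3 N (contact force between top_plate and end_stop above 3 N), for 0.2 s.
3. then the plate is pressed against the side fence with more than 3 N (contact force between top_plate and fence above 3 N), for 0.2 s.
At the end, for the whole second after the job is handed in: the top plate lies flat on the deck within 2 mm of its seat in the corner along each axis, square to the fixture within 0.03 rad, at rest; the two lower plates lie within 4 mm of where they were at the start (x of top_plate in the frame of seat between -0.002 and 0.002 m and y of top_plate in the frame of seat between -0.002 and 0.002 m and z of top_plate in the frame of seat between -0.002 and 0.002 m and angle between the y axis of top_plate and the y axis of fixture, either way round below 0.03 rad and angle between top_plate's own z axis and vertical below 0.03 rad and linear speed of top_plate below 0.01 m/s and distance of each of mid_plate, low_plate from where it was at the start of the episode below 0.004 m); the robot touches nothing.
It fails at once if the top plate is lifted (origin more than 40 mm above the fixture's underside, 10 mm above where it started) (z of top_plate in the frame of fixture above 0.04 m).
It fails at once if the plate is forced against the end stop with more than 20 N (contact force between top_plate and end_stop above 20 N).
It fails at once if the plate is forced against the fence with more than 20 N (contact force between top_plate and fence above 20 N).
It fails at once if a lower plate is shifted by more than 4 mm (distance of any of mid_plate, low_plate from where it was at the start of the episode above 0.004 m).
It fails at once if a bystander is shifted by more than 10 mm (distance of any of loupe, screwdriver, feeler_gauge from where it was at the start of the episode above 0.01 m).
It also fails if it takes over 64 s, if anything falls off the work surface, if the arm or the gripper's body presses on something with over 40 N, if the wrist force passes 120 N, or if a joint passes its speed limit or range.

ROBOT

A 6-joint arm with a two-finger parallel gripper is mounted at the origin on a cart in front of the work surface, level with it; the furniture and walls round the work are solid. World frame = base frame: x ahead of the robot, y to its left, z up, the work surface at z = 0. Lengths are in m, angles in rad, forces in N, time in s.
With the tool pointing down it reaches from about 0.225 to 0.875 m from the base axis. Payload 3.4 kg.
Tool frame: the origin (TCP) lies between the finger pads; the fingertips stand 25 mm ahead of it and the grasp point (between the pads) lies 6 mm ahead of it (manip.tips_ahead is the distance from the TCP to the fingertips, in m); z points along the fingers, x is the direction in which the jaws open and shut, and the axes are right-handed (so a half turn about z gives the same grasp; the last joint's range is limited). The gripper opens to 85 mm and grips with 20 to 120 N. Pads are 22 mm wide; open, the fingers measure 114 mm over their backs; the gripper's body (76 mm by 85 mm) begins 54 mm behind the grasp point. The pads swing forward as they close: fully open they stand 13 mm farther back than shut.
Start: joints at [1.088, 0.276, 1.505, -0, 1.361, -0.121], TCP at [0.204, 0.538, 0.256] pointing down, gripper open.
Joint ranges: [-2.89, 2.89], [-0.75, 2.08], [0.22, 2.7], [-1.18, 4.32], [0.11, 2.71], [-2.7, 2.7]. Speed limits (rad/s): [2.57, 2.57, 3.14, 3.14, 3.14, 3.14].

INTERFACE

Orientations are given as a unit quaternion [w, x, y, z].
In Python, from rig import manip gives the robot as it stands. The module is installed in compiled form; this text tells all that it offers.
- The arm moves only by the tool send_rows, never from a script. Its argument "plan" is a list of rows, each an object with "linear": the shift along the tool's x, y, z in m, a list of three; "delta_rot": the turn, a rotation vector about the tool's x, y, z in degrees, a list of three; "fingers": the finger opening in m, from 0 to 0.0854. A call has 1 to 12 rows; each row shifts and turns the pose as measured when the row begins, along the tool's axes as they then stand; what a row does not reach is not made up. A row lasts 1/12 s, in which the tool goes at most 41.7 mm and 7.16 degrees, less where a joint would pass 70% of its speed; a pose out of reach is approached as far as the arm can. A call with a gripper value outside its range is refused whole. The fingers move at their own pace and stop on an object; "force" is the grip in N (left out, the last holds). Time passes only in rows, so rows that do not move let the fingers close. It gives the time, the measured TCP pose, the force and the opening at its end, in the units of the state.
- manip.get_state(): the state, without advancing time (a new reading comes with each control period).
- manip.get_image(name): name is "scene" or "top" or "wrist"; returns the picture (480x640x3 uint8, red, green, blue); there is no depth.
- manip.camera_info(name): a dict with "K" (3x3 intrinsics, pixels), "rvec" (rotation vector, rad) and "tvec" (3), from world to camera coordinates, as OpenCV has them. Camera axes: x right, y down, z forward; pixel columns grow to the right and rows downward; lengths in m; the calibration is good to about 2 mm. A picture is of the moment at which its call begins: read the wrist's pose just before it. camera_info takes no time and is no camera call; for the wrist camera it gives the pose at the moment of the call.
- manip.sign_off(): hands the job in, once; it reports no verdict.
Trained networks look in the newest picture that a camera, given by its name, has taken for a name from the list of things; names that differ only in an ending like _2 or _b are one class to them, and where a whole thing is asked for, a point or a joint stands for the part that bears it (a point fixed in the world has none). Each returns a list of dicts, best first, with "p" (0 to 1); they miss things now and then, are a little off and sometimes report something else, mostly with a low value. They report only what shows in the picture. A call takes as long as a camera call. They do not tell look-alikes from the thing itself.
- manip.find_in(thing, camera): "extent" ([left, top, right, bottom] in pixels, round what is visible of it).
- manip.masks_of(thing, camera): "pixels" (480x640 bool, what is visible of it) and "extent" ([left, top, right, bottom] in pixels, round what is visible of it).
The state is a dict: "clock": time; "qpos": joint angles; "qd": joint speeds; "effort": joint torques, N m; "position": TCP position; "ee_rot": TCP orientation; "contact_force": force on the tool from outside, world axes, zero at the start; "moment": the same for the moment, N m; "width": finger opening in m.
Only numpy, scipy, OpenCV 4.12 (cv2) and the standard library are available. Lean on these libraries where they do the work, as an engineer would, in place of code of your own. Each camera call takes 0.05 s, during which the arm holds its last target. There are 200 camera calls.

## Working session

There is one attempt and no reset: what is moved stays moved. The work goes in short steps, Python scripts to look and compute and a tool call to move; the robot and the scene stay as the last step left them, time stands still between calls to the robot, and variables do not carry over. Pictures are saved under pics/ and viewed, about 8 in all and at most 12, crops included, and the job is handed in when it is done.

Besides the shell and the picture viewer there is one more tool, called after "Call:" in YAML: its name, and indented under it one key for each argument. send_rows: Moves the arm, as the interface text tells. Its arguments: {"type":"object","properties":{"plan":{"type":"array","items":{"type":"object","properties":{"linear":{"type":"array","items":{"type":"number"}},"delta_rot":{"type":"array","items":{"type":"number"}},"fingers":{"type":"number"}}}},"force":{"type":"number"}},"required":["plan"]}

```bash
mkdir -p pics
python3 - <<'E'
from rig import manip
import cv2,numpy as np
s=manip.get_state();print({k:np.round(v,3) for k,v in s.items()})
for c in("scene","top"):
    im=manip.get_image(c);cv2.imwrite(f"pics/{c}0.png",im[:,:,::-1])
    i=manip.camera_info(c);print(c,i)
    for t in("top_plate","fixture","end_stop","fence","mid_plate","loupe","screwdriver","feeler_gauge"):
        print(t,[(np.round(d["p"],2),np.round(d["extent"])) for d in manip.find_in(t,c)][:4])
E
```

```text
{'clock': np.float64(0.0), 'qpos': array([ 1.088,  0.277,  1.506, -0.   ,  1.361, -0.121]), 'qd': array([ 0.001,  0.001, -0.001,  0.001, -0.   ,  0.   ]), 'effort': array([-2.0000e-03, -4.1678e+01, -2.4580e+01, -0.0000e+00,  1.1000e-02,
        0.0000e+00]), 'position': array([0.203, 0.537, 0.255]), 'ee_rot': array([ 0.   ,  0.823,  0.568, -0.001]), 'contact_force': array([-0.901, -0.224,  0.138]), 'moment': array([-0.005,  0.006, -0.049]), 'width': np.float64(0.085)}
scene {'K': array([[588.83406039,   0.        , 311.46495047],
       [  0.        , 588.83406039, 239.05197357],
       [  0.        ,   0.        ,   1.        ]]), 'rvec': array([ 1.09799806, -2.07462821,  1.22436163]), 'tvec': array([0.47181634, 0.20751467, 0.60203561])}
top_plate [(np.float64(0.9), array([193., 318., 228., 348.])), (np.float64(0.89), array([263., 257., 319., 287.])), (np.float64(0.72), array([238., 234., 258., 244.]))]
fixture [(np.float64(0.58), array([255., 238., 409., 311.]))]
end_stop [(np.float64(0.9), array([377., 241., 402., 281.]))]
fence [(np.float64(0.66), array([316., 237., 378., 258.]))
[... 602 characters left out ...]
16829, -2.1542906 ,  0.1587703 ]), 'tvec': array([0.21818239, 0.5463765 , 0.8010981 ])}
top_plate [(np.float64(0.84), array([290., 142., 325., 172.])), (np.float64(0.79), array([196., 250., 232., 285.]))]
fixture [(np.float64(0.79), array([262., 213., 392., 302.]))]
end_stop [(np.float64(0.83), array([362., 251., 385., 299.]))]
fence [(np.float64(0.6), array([323., 229., 378., 252.])), (np.float64(0.26), array([302., 205., 348., 219.]))]
mid_plate []
loupe [(np.float64(0.53), array([359., 215., 380., 236.]))]
screwdriver [(np.float64(0.96), array([276., 198., 349., 220.]))]
feeler_gauge [(np.float64(0.86), array([252., 285., 309., 308.])), (np.float64(0.48), array([261., 225., 316., 269.]))]
```

Run:
```python
import cv2
a=cv2.imread("pics/top0.png")[120:330,170:430]
cv2.imwrite("pics/topc.png",cv2.resize(a,None,fx=3,fy=2.857,interpolation=2)[:600])
```

```text
(no output)
```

View pics/topc.png

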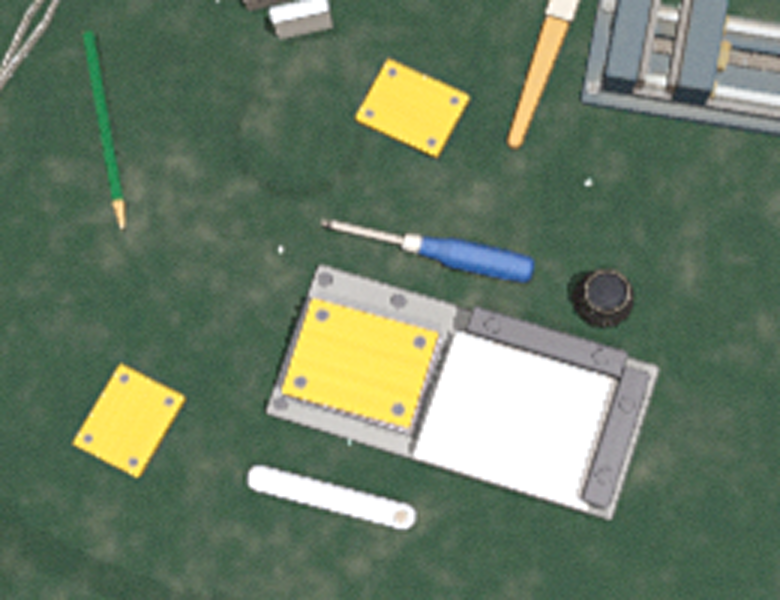

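View pics/scene0.png

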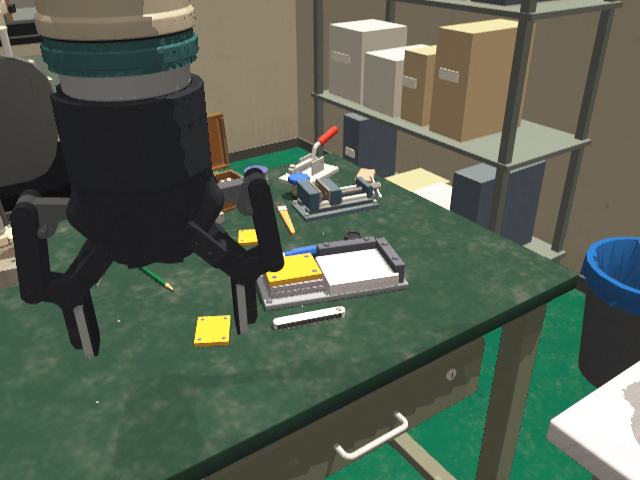

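The top view shows three brass plates. The one on the fixture's stack is at crop (360,365), which is top pixel (290,248). Two smaller, loose look-alikes are at crop (413,108) and (130,420). The stack plate is the one meant, since it is on the fixture and has the larger size. The fence is along the crop's upper side at (545,340), the stop is on the right at (620,435), and the feeler lies below.

```bash
cat > h.py <<'E'
import numpy as np,cv2
from scipy.optimize import least_squares
from rig import manip
def proj(P,i): return cv2.projectPoints(np.asarray(P,float).reshape(-1,1,3),i["rvec"],i["tvec"],i["K"],None)[0][:,0]
def w(P,q): # fixture mm -> world m
    P=np.asarray(P,float)/1000;c,s=np.cos(q[2]),np.sin(q[2])
    return np.c_[q[0]+c*P[:,0]-s*P[:,1],q[1]+s*P[:,0]+c*P[:,1],P[:,2]]
def unproj(uv,z,i):
    R=cv2.Rodrigues(i["rvec"])[0];o=-R.T@i["tvec"]
    d=R.T@np.linalg.inv(i["K"])@np.r_[uv,1];return o+d*(z-o[2])/d[2]
def plate(im,i,z=.04,near=None):
    h=cv2.cvtColor(im,cv2.COLOR_RGB2HSV);m=cv2.inRange(h,(18,120,100),(35,255,255))
    m=cv2.morphologyEx(m,cv2.MORPH_CLOSE,np.ones((9,9)))
    out=[]
    for c in cv2.findContours(m,0,1)[0]:
        if cv2.contourArea(c)<400: continue
        r=cv2.minAreaRect(np.array([unproj(p[0],z,i)[:2]*1000 for p in c],np.float32)); out.append(r)
    return out
def draw(im,i,q):
    im=im[:,:,::-1].copy()
    for L,z,c in(([(-42,98),(56,98),(56,-114),(-42,-114)],10,(0,0,255)),([(-38,-92),(46,-92),(46,-108),(-38,-108)],42,(255,0,255)),([(38,0),(54,0),(54,-92),(38,-92)],42,(255,0,0)),([(-42,6),(38,6),(38,-92),(-42,-92)],28.5,(0,160,0)),([(-30,88),(30,88),(30,12),(-30,12)],40,(255,255,0))):
        p=proj(w([(*a,z) for a in L],q),i);cv2.polylines(im,[np.int32(np.round(p*8))],True,c,1,cv2.LINE_AA,3)
    return im
E
python3 - <<'E'
from h import *
i=manip.camera_info("top");im=manip.get_image("top")
F=[(56,98,10),(-42,98,10),(-42,-114,10),(56,-114,10),(46,-92,42),(-38,-108,42),(38,-92,28.5),(-42,6,28.5)]
C=np.array([(318,267),(268,412),(610,518),(658,365),(627,350),(605,510),(616,377),(415,452)],float)/[3,2.857]+[170,120]
f=lambda q:(proj(w(F,q),i)-C).ravel()
r=min((least_squares(f,(*unproj((313,255),.01,i)[:2],y),loss="soft_l1") for y in(0,1.5,3,-1.5)),key=lambda r:r.cost)
print(r.x,np.round(f(r.x).reshape(-1,2),1).tolist());print(plate(im,i))
q=r.x;print("stack",w([(0,50,40),(8,-54,28)],q))
cv2.imwrite("pics/ov.png",cv2.resize(draw(im,i,q)[190:330,240:420],None,fx=4,fy=4,interpolation=2))
print(manip.tips_ahead); np.save("q.npy",q)
E
```

```text
[ 0.5046255   0.20427502 -0.33389223] [[-0.2, -1.5], [-1.2, -0.1], [0.6, -0.1], [0.6, -0.2], [-0.9, 4.3], [1.2, -1.2], [0.6, 0.3], [-0.9, 1.1]]
[((491.7220764160156, 383.7676086425781), (44.2557373046875, 55.134788513183594), 60.48674774169922), ((522.59619140625, 252.67214965820312), (75.81234741210938, 59.63824462890625), 72.3442153930664), ((679.7296142578125, 219.863525390625), (55.718650817871094, 44.675010681152344), 62.316707611083984)]
stack [[0.52101164 0.25151372 0.04      ]
 [0.49448666 0.15063545 0.028     ]]
0.025
```

View pics/ov.png

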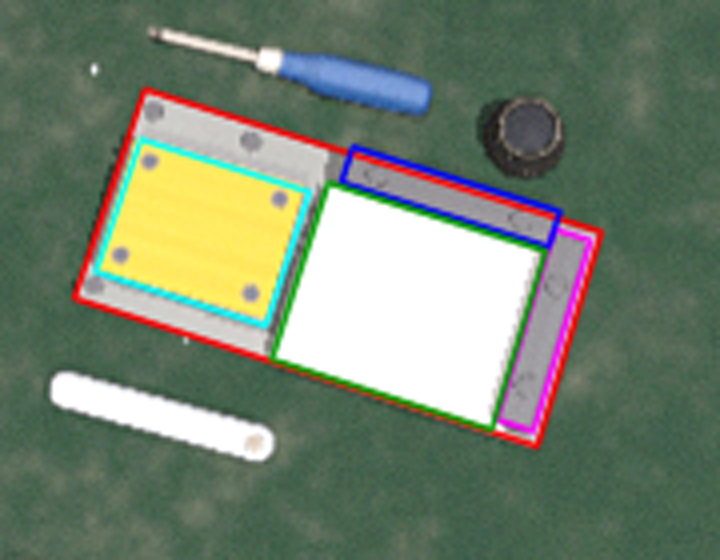

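The fit matches the picture: the plate measures 75.8 x 59.6 mm and the yaw is about -19°. Next I move over the fixture, turning the jaws along its x axis.

Call:
send_rows:
  plan:
    - {"linear": [-0.0145, 0.033, 0.002], "fingers": 0.03}
    - {"linear": [-0.0145, 0.033, 0.002]}
    - {"linear": [-0.0145, 0.033, 0.002]}
    - {"linear": [-0.0145, 0.033, 0.002]}
    - {"linear": [-0.0145, 0.033, 0.002]}
    - {"linear": [-0.0145, 0.033, 0.002]}
    - {"linear": [-0.0145, 0.033, 0.002]}
    - {"linear": [-0.0145, 0.033, 0.002]}
    - {"linear": [-0.0145, 0.033, 0.002]}
    - {"linear": [-0.0145, 0.033, 0.002]}
    - {"linear": [-0.0145, 0.033, 0.002]}
    - {"linear": [-0.0145, 0.033, 0.002]}

```text
$.plan[0]: bad value
```

Call:
send_rows:
  plan:
    - {"delta_rot": [0, 0, 7.1]}
    - {"delta_rot": [0, 0, 7.1]}
    - {"delta_rot": [0, 0, 7.1]}
    - {"delta_rot": [0, 0, 7.1]}
    - {"delta_rot": [0, 0, 7.1]}
    - {"delta_rot": [0, 0, 7.1]}
    - {"delta_rot": [0, 0, 7.1]}
    - {"delta_rot": [0, 0, 7.1]}
    - {"delta_rot": [0, 0, 7.1]}
    - {"delta_rot": [0, 0, 7.1]}
    - {"delta_rot": [0, 0, 7.1]}
    - {"delta_rot": [0, 0, 7.1]}

```text
$.plan[0]: bad value
```

```bash
cat >> h.py <<'E'
from scipy.spatial.transform import Rotation as Ro
def tool(q,s=None):
    s=s or manip.get_state();p=s["position"];c,n=np.cos(q[2]),np.sin(q[2]);d=p[:2]-q[:2]
    R=Ro.from_quat(np.r_[s["ee_rot"][1:],s["ee_rot"][0]]).as_matrix()
    f=s["contact_force"]
    print("t",np.round(s["clock"],2),"fix mm",np.round([1000*(c*d[0]+n*d[1]),1000*(-n*d[0]+c*d[1]),1000*p[2]],1),"toolx yaw rel",np.round(np.degrees(np.arctan2(R[1,0],R[0,0])-q[2]),2),"z",np.round(R[:,2],3),"F fix",np.round([c*f[0]+n*f[1],-n*f[0]+c*f[1],f[2]],1),"w",round(float(s["width"]),4),"tips",manip.tips_ahead)
    return R
E
python3 - <<'E'
from h import *
q=np.load("q.npy");tool(q)
i=manip.camera_info("wrist");im=manip.get_image("wrist");cv2.imwrite("pics/w0.png",im[:,:,::-1]);print(plate(im,i))
cv2.imwrite("pics/w0o.png",draw(im,i,q))
E
```

```text
t 0.95 fix mm [-393.8  216.4  256.3] toolx yaw rel 88.4 z [ 0.  0. -1.] F fix [ 0.6 -0.5  0.3] w 0.0856 tips 0.025
[]
```

View pics/w0o.png

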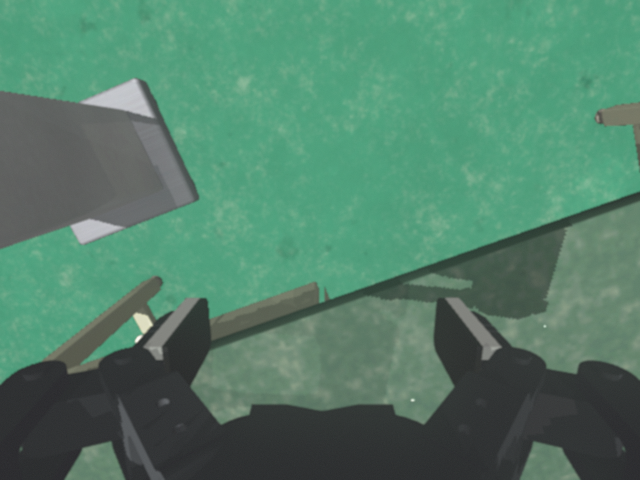

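The move was refused because every row needs all three keys. The arm hasn't moved, and the wrist picture shows only the floor and the bench edge.

Call:
send_rows:
  plan:
    - {"linear": [-0.0145, 0.033, 0.002], "delta_rot": [0, 0, 0], "fingers": 0.03}
    - {"linear": [-0.0145, 0.033, 0.002], "delta_rot": [0, 0, 0], "fingers": 0.03}
    - {"linear": [-0.0145, 0.033, 0.002], "delta_rot": [0, 0, 0], "fingers": 0.03}
    - {"linear": [-0.0145, 0.033, 0.002], "delta_rot": [0, 0, 0], "fingers": 0.03}
    - {"linear": [-0.0145, 0.033, 0.002], "delta_rot": [0, 0, 0], "fingers": 0.03}
    - {"linear": [-0.0145, 0.033, 0.002], "delta_rot": [0, 0, 0], "fingers": 0.03}
    - {"linear": [-0.0145, 0.033, 0.002], "delta_rot": [0, 0, 0], "fingers": 0.03}
    - {"linear": [-0.0145, 0.033, 0.002], "delta_rot": [0, 0, 0], "fingers": 0.03}
    - {"linear": [-0.0145, 0.033, 0.002], "delta_rot": [0, 0, 0], "fingers": 0.03}
    - {"linear": [-0.0145, 0.033, 0.002], "delta_rot": [0, 0, 0], "fingers": 0.03}
    - {"linear": [-0.0145, 0.033, 0.002], "delta_rot": [0, 0, 0], "fingers": 0.03}
    - {"linear": [-0.0145, 0.033, 0.002], "delta_rot": [0, 0, 0], "fingers": 0.03}

```text
clock: 2.0
position: [0.5217, 0.2304, 0.2311]
ee_rot: [-0.003, 0.819, 0.574, 0.003]
contact_force: [0.2, 1.1, -0.1]
width: 0.03
```

Call:
send_rows:
  plan:
    - {"linear": [0, 0, 0], "delta_rot": [0, 0, 7.1], "fingers": 0.03}
    - {"linear": [0, 0, 0], "delta_rot": [0, 0, 7.1], "fingers": 0.03}
    - {"linear": [0, 0, 0], "delta_rot": [0, 0, 7.1], "fingers": 0.03}
    - {"linear": [0, 0, 0], "delta_rot": [0, 0, 7.1], "fingers": 0.03}
    - {"linear": [0, 0, 0], "delta_rot": [0, 0, 7.1], "fingers": 0.03}
    - {"linear": [0, 0, 0], "delta_rot": [0, 0, 7.1], "fingers": 0.03}
    - {"linear": [0, 0, 0], "delta_rot": [0, 0, 7.1], "fingers": 0.03}
    - {"linear": [0, 0, 0], "delta_rot": [0, 0, 7.1], "fingers": 0.03}
    - {"linear": [0, 0, 0], "delta_rot": [0, 0, 7.1], "fingers": 0.03}
    - {"linear": [0, 0, 0], "delta_rot": [0, 0, 7.1], "fingers": 0.03}
    - {"linear": [0, 0, 0], "delta_rot": [0, 0, 7.1], "fingers": 0.03}
    - {"linear": [0, 0, 0], "delta_rot": [0, 0, 7.1], "fingers": 0.03}

```text
clock: 3.0
position: [0.5306, 0.2209, 0.2295]
ee_rot: [-0.003, 0.99, -0.14, 0.002]
contact_force: [0.4, -0.6, -0.6]
width: 0.0302
```

Run:
```python
from h import *
q=np.load("q.npy");tool(q)
i=manip.camera_info("wrist");im=manip.get_image("wrist");cv2.imwrite("pics/w1.png",im[:,:,::-1]);print(plate(im,i))
cv2.imwrite("pics/w1o.png",draw(im,i,q))
```

```text
t 3.0 fix mm [ 19.   24.3 229.5] toolx yaw rel 2.99 z [ 0.005  0.005 -1.   ] F fix [ 0.6 -0.4 -0.6] w 0.0302 tips 0.025
[((526.9351196289062, 269.974853515625), (42.879817962646484, 59.022926330566406), 71.7478256225586), ((674.7741088867188, 229.24539184570312), (50.82393264770508, 41.09878921508789), 61.579689025878906), ((499.7965087890625, 383.9326171875), (42.58467483520508, 51.03531265258789), 60.713260650634766)]
```

View pics/w1o.png

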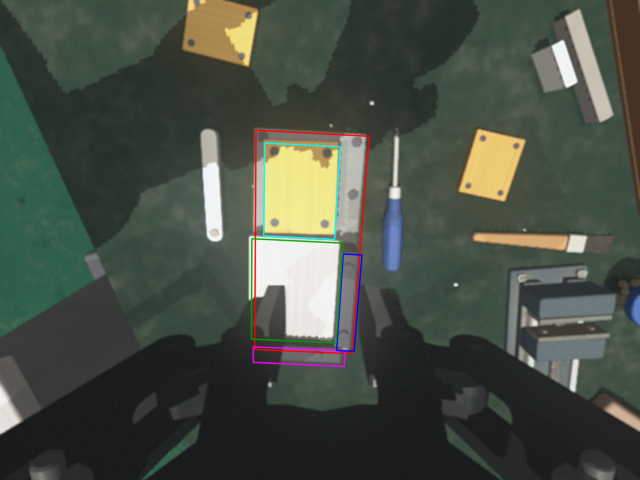

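The wrist view has the fixture centred, with the plate at about (302,188). The overlay is off by a few pixels, so I'll refine it with an enlarged crop.

Run:
```python
import cv2
a=cv2.imread("pics/w1.png")[120:270,230:390]
a=cv2.convertScaleAbs(a,alpha=1.3,beta=10)
cv2.imwrite("pics/w1c.png",cv2.resize(a,None,fx=4,fy=4,interpolation=2))
```

```text
(no output)
```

View pics/w1c.png

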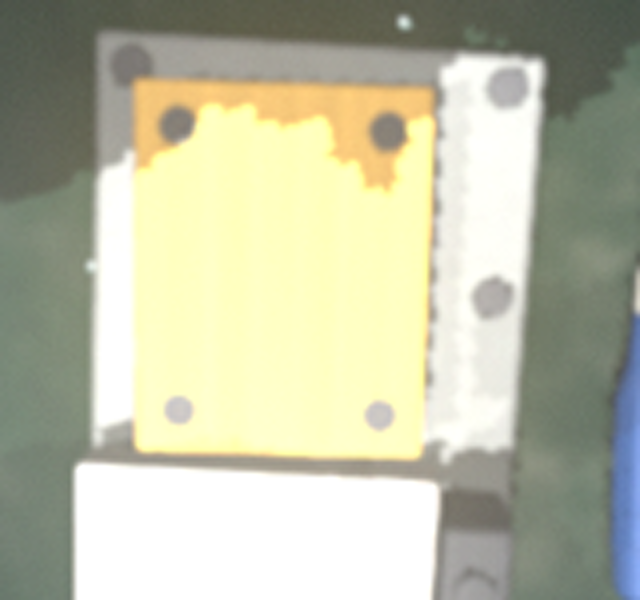

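Run:
```python
from h import *
i=manip.camera_info("wrist");it=manip.camera_info("top");q0=np.load("q.npy");tool(q0)
o=np.array([230,120])
A=[(-42,98,10),(56,98,10),(-42,6,28.5),(38,6,28.5)];a=np.array([(97,32),(545,58),(75,463),(440,484)])/4+o
T=[(56,98,10),(-42,98,10),(-42,-114,10),(56,-114,10),(-38,-108,42),(38,-92,28.5),(-42,6,28.5)]
t=np.array([(318,267),(268,412),(610,518),(658,365),(605,510),(616,377),(415,452)],float)/[3,2.857]+[170,120]
fw=lambda q:(proj(w(A,q),i)-a).ravel()
ft=lambda q:(proj(w(T,q),it)-t).ravel()
for n,f in(("w",fw),("t",ft),("both",lambda q:np.r_[fw(q),ft(q)])):
    r=least_squares(f,q0);print(n,np.round(r.x,4),np.degrees(r.x[2]),np.round(f(r.x),1))
q=r.x;np.save("q.npy",q)
P=np.array([(134,78),(437,87),(422,458),(134,452)])/4+o
print("plate in fix:")
W=np.array([unproj(p,.04,i) for p in P]);c,s=np.cos(q[2]),np.sin(q[2]);d=(W[:,:2]-q[:2])*1000
print(np.round(np.c_[c*d[:,0]+s*d[:,1],-s*d[:,0]+c*d[:,1]],1)); tool(q)
```

```text
t 3.05 fix mm [ 19.   24.3 229.5] toolx yaw rel 2.78 z [ 0.005  0.005 -1.   ] F fix [-0.4  0.1 -0.1] w 0.03 tips 0.025
w [ 0.5029  0.2065 -0.3441] -19.714335145173834 [-0.6 -0.4  0.7 -0.1  0.1  0.4 -0.1  0.2]
t [ 0.5043  0.2045 -0.335 ] -19.19299042539872 [-0.3 -1.4 -1.4  0.   0.4  0.1  0.5  0.1  1.1 -0.9  0.6  0.5 -1.   1.3]
both [ 0.5036  0.2058 -0.3346] -19.17398743049859 [-0.6  0.6  0.7 -0.2  1.1  1.4  0.9  0.4 -1.  -1.  -2.1  0.4 -0.3  0.5
 -0.2  0.4  0.3 -0.5 -0.2  0.9 -1.8  1.7]
plate in fix:
[[-29.   89.3]
 [ 31.   90.5]
 [ 32.3  14.8]
 [-28.4  13.2]]
t 3.05 fix mm [ 20.5  23.2 229.5] toolx yaw rel 2.82 z [ 0.005  0.005 -1.   ] F fix [-0.4  0.1 -0.1] w 0.03 tips 0.025
```

Call:
send_rows:
  plan:
    - {"linear": [-0.005, -0.025, 0], "delta_rot": [0, 0, 2.8], "fingers": 0.03}
    - {"linear": [-0.005, -0.025, 0], "delta_rot": [0, 0, 0], "fingers": 0.03}
    - {"linear": [-0.005, -0.025, 0], "delta_rot": [0, 0, 0], "fingers": 0.03}
    - {"linear": [-0.005, -0.026, 0], "delta_rot": [0, 0, 0], "fingers": 0.03}
    - {"linear": [0, 0, 0.035], "delta_rot": [0, 0, 0], "fingers": 0.03}
    - {"linear": [0, 0, 0.035], "delta_rot": [0, 0, 0], "fingers": 0.03}
    - {"linear": [0, 0, 0.035], "delta_rot": [0, 0, 0], "fingers": 0.03}
    - {"linear": [0, 0, 0.035], "delta_rot": [0, 0, 0], "fingers": 0.03}
    - {"linear": [0, 0, 0.02], "delta_rot": [0, 0, 0], "fingers": 0.03}
    - {"linear": [0, 0, 0.015], "delta_rot": [0, 0, 0], "fingers": 0.03}
    - {"linear": [0, 0, 0.005], "delta_rot": [0, 0, 0], "fingers": 0.03}
    - {"linear": [0, 0, 0], "delta_rot": [0, 0, 0], "fingers": 0.03}

```text
clock: 4.05
position: [0.5496, 0.3316, 0.0459]
ee_rot: [-0.006, 0.988, -0.152, 0.007]
contact_force: [-0.5, 0.5, 0.2]
width: 0.0299
```

Run:
```python
from h import *
tool(np.load("q.npy"))
```

```text
t 4.05 fix mm [  2.1 133.9  45.9] toolx yaw rel 1.64 z [ 0.015  0.009 -1.   ] F fix [-0.6  0.3  0.2] w 0.0299 tips 0.025
```

Call:
send_rows:
  plan:
    - {"linear": [0, 0, 0], "delta_rot": [-0.75, -0.66, 1.6], "fingers": 0.03}
    - {"linear": [0, 0, 0], "delta_rot": [0, 0, 0], "fingers": 0.03}
    - {"linear": [0, 0, 0.008], "delta_rot": [0, 0, 0], "fingers": 0.03}
    - {"linear": [0, 0, 0.006], "delta_rot": [0, 0, 0], "fingers": 0.03}

```text
clock: 4.38
position: [0.5525, 0.3328, 0.0355]
ee_rot: [-0.002, 0.986, -0.164, 0.003]
contact_force: [-0.1, 0.3, -0.2]
width: 0.03
```

Call:
send_rows:
  plan:
    - {"linear": [0, 0, 0.002], "delta_rot": [0, 0, 0], "fingers": 0.03}
    - {"linear": [0, 0, 0.002], "delta_rot": [0, 0, 0], "fingers": 0.03}

```text
clock: 4.55
position: [0.5528, 0.3328, 0.0314]
ee_rot: [-0.003, 0.987, -0.164, 0.004]
contact_force: [-0.3, 0.7, 0.3]
width: 0.0302
```

```bash
cat >> h.py <<'E'
def lev(q,s=None):
    R=tool(q,s);t=R[:,2];v=R.T@np.cross(t,[0,0,-1]);y=np.degrees(np.arctan2(R[1,0],R[0,0])-q[2]);print("level rot deg",np.round(np.degrees(v),2)[:2],"z",np.round(y,2))
E
python3 - <<'E'
from h import *
lev(np.load("q.npy"))
E
```

```text
t 4.55 fix mm [  4.7 136.2  31.4] toolx yaw rel 0.33 z [ 0.008  0.004 -1.   ] F fix [-0.6  0.6  0.3] w 0.0302 tips 0.025
level rot deg [-0.38 -0.35] z 0.33
```

Call:
send_rows:
  plan:
    - {"linear": [0, 0, 0.002], "delta_rot": [-0.4, -0.35, 0.3], "fingers": 0.03}
    - {"linear": [0, 0, 0.002], "delta_rot": [0, 0, 0], "fingers": 0.03}

```text
clock: 4.72
position: [0.5528, 0.3328, 0.0276]
ee_rot: [0.0, 0.986, -0.166, -0.0]
contact_force: [0.5, 0.5, 0.2]
width: 0.0304
```

Call:
send_rows:
  plan:
    - {"linear": [0, 0, 0.002], "delta_rot": [0, 0, 0], "fingers": 0.03}

```text
clock: 4.8
position: [0.5528, 0.3329, 0.0254]
ee_rot: [0.0, 0.986, -0.166, -0.0]
contact_force: [0.4, 0.5, 0.2]
width: 0.03
```

Call:
send_rows:
  plan:
    - {"linear": [0, 0, 0.0015], "delta_rot": [0, 0, 0], "fingers": 0.03}

```text
clock: 4.88
position: [0.5529, 0.3329, 0.0246]
ee_rot: [0.0, 0.986, -0.166, 0.0]
contact_force: [-3.5, -1.4, 14.6]
width: 0.03
```

Call:
send_rows:
  plan:
    - {"linear": [0, 0, 0.0015], "delta_rot": [0, 0, 0], "fingers": 0.03}

```text
clock: 4.97
position: [0.5529, 0.3329, 0.0246]
ee_rot: [0.0, 0.986, -0.166, 0.0]
contact_force: [-3.9, -2.1, 15.9]
width: 0.0301
```

Touch found: the tips are 25 mm ahead, and the stiffness is about 10 N/mm. I'll raise to tip z of about 33 and approach the plate's +y edge.

Call:
send_rows:
  plan:
    - {"linear": [0, 0, -0.017], "delta_rot": [0, 0, 0], "fingers": 0.03}
    - {"linear": [0, 0, -0.0165], "delta_rot": [0, 0, 0], "fingers": 0.03}
    - {"linear": [0, 0, 0], "delta_rot": [0, 0, 0], "fingers": 0.03}

```text
clock: 5.22
position: [0.5524, 0.3326, 0.0587]
ee_rot: [0.001, 0.986, -0.166, -0.001]
contact_force: [0.4, 0.1, 0.8]
width: 0.0299
```

Run:
```python
from h import *
lev(np.load("q.npy"))
```

```text
t 5.22 fix mm [  4.4 135.9  58.7] toolx yaw rel 0.07 z [-0.001 -0.001 -1.   ] F fix [0.3 0.2 0.8] w 0.0299 tips 0.025
level rot deg [0.08 0.06] z 0.07
```

Call:
send_rows:
  plan:
    - {"linear": [-0.003, 0.008, 0.0005], "delta_rot": [0, 0, 0], "fingers": 0.03}
    - {"linear": [0, 0.008, 0], "delta_rot": [0, 0, 0], "fingers": 0.03}
    - {"linear": [0, 0.005, 0], "delta_rot": [0, 0, 0], "fingers": 0.03}
    - {"linear": [0, 0.003, 0], "delta_rot": [0, 0, 0], "fingers": 0.03}
    - {"linear": [0, 0.002, 0], "delta_rot": [0, 0, 0], "fingers": 0.03}
    - {"linear": [0, 0, 0], "delta_rot": [0, 0, 0], "fingers": 0.03}

```text
clock: 5.72
position: [0.5375, 0.3051, 0.0548]
ee_rot: [0.002, 0.986, -0.166, -0.003]
contact_force: [0.3, 0.0, 0.2]
width: 0.0296
```

Call:
send_rows:
  plan:
    - {"linear": [0, 0.002, 0], "delta_rot": [0, 0, 0], "fingers": 0.03}
    - {"linear": [0, 0.002, 0], "delta_rot": [0, 0, 0], "fingers": 0.03}
    - {"linear": [0, 0.002, 0], "delta_rot": [0, 0, 0], "fingers": 0.03}

```text
clock: 5.97
position: [0.5361, 0.2997, 0.0542]
ee_rot: [0.001, 0.986, -0.166, -0.002]
contact_force: [1.3, 1.7, 0.0]
width: 0.0298
```

Call:
send_rows:
  plan:
    - {"linear": [0, 0.002, 0], "delta_rot": [0, 0, 0], "fingers": 0.03}
    - {"linear": [0, 0.002, 0], "delta_rot": [0, 0, 0], "fingers": 0.03}
    - {"linear": [0, 0.002, 0], "delta_rot": [0, 0, 0], "fingers": 0.03}

```text
clock: 6.22
position: [0.5353, 0.2957, 0.0544]
ee_rot: [-0.001, 0.986, -0.167, -0.001]
contact_force: [1.1, 3.7, -1.3]
width: 0.0301
```

Run:
```python
from h import *
lev(np.load("q.npy"))
```

```text
t 6.22 fix mm [ 0.4 95.4 54.4] toolx yaw rel -0.02 z [-0.002  0.002 -1.   ] F fix [-0.1  3.9 -1.3] w 0.0301 tips 0.025
level rot deg [-0.08  0.17] z -0.02
```

The tool sagged to tip z 29.4, which is low enough to touch the middle plate. I'll back off and check.

Call:
send_rows:
  plan:
    - {"linear": [0, -0.008, 0], "delta_rot": [0, 0, 0], "fingers": 0.03}
    - {"linear": [0, -0.004, -0.003], "delta_rot": [0, 0, 0], "fingers": 0.03}
    - {"linear": [0, 0, -0.001], "delta_rot": [0, 0, 0], "fingers": 0.03}

```text
clock: 6.47
position: [0.5386, 0.3064, 0.0585]
ee_rot: [0.001, 0.986, -0.167, -0.002]
contact_force: [0.7, 0.4, 0.3]
width: 0.0299
```

Run:
```python
from h import *
lev(np.load("q.npy"))
a=manip.get_image("scene")[:,:,::-1];b=cv2.imread("pics/scene0.png")
k=lambda x:cv2.resize(x[240:310,240:350],None,fx=7,fy=4.2,interpolation=2)[:300]
cv2.imwrite("pics/cmp.png",np.vstack([k(b),k(a)]))
```

```text
t 6.47 fix mm [  0.  106.5  58.5] toolx yaw rel -0.0 z [-0.005 -0.001 -1.   ] F fix [0.6 0.6 0.3] w 0.0299 tips 0.025
level rot deg [0.12 0.24] z -0.0
```

View pics/cmp.png

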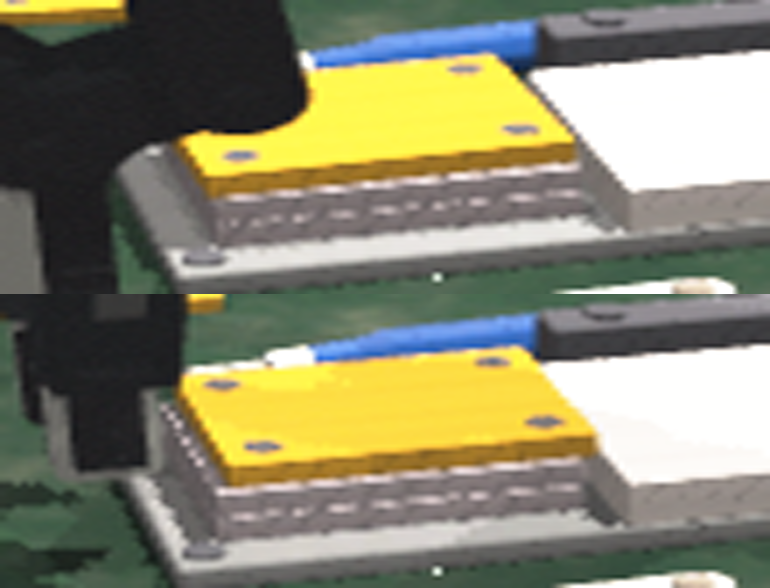

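Top plate slid about 3 mm. The lower plates show no shift between the two pictures (corner at x=217 in both). I'll resume with z compensated and checked on every call.

Call:
send_rows:
  plan:
    - {"linear": [0, 0.003, -0.0004], "delta_rot": [0, 0, 0], "fingers": 0.03}
    - {"linear": [0, 0.003, -0.0004], "delta_rot": [0, 0, 0], "fingers": 0.03}
    - {"linear": [0, 0.003, -0.0004], "delta_rot": [0, 0, 0], "fingers": 0.03}

```text
clock: 6.77
position: [0.535, 0.2972, 0.0596]
ee_rot: [0.002, 0.986, -0.166, -0.003]
contact_force: [-0.0, 0.9, -0.5]
width: 0.0298
```

Call:
send_rows:
  plan:
    - {"linear": [0, 0.003, -0.0003], "delta_rot": [0.1, 0.2, 0], "fingers": 0.03}
    - {"linear": [0, 0.003, -0.0003], "delta_rot": [0, 0, 0], "fingers": 0.03}
    - {"linear": [0, 0.003, -0.0003], "delta_rot": [0, 0, 0], "fingers": 0.03}

```text
clock: 7.02
position: [0.5319, 0.2883, 0.0605]
ee_rot: [-0.0, 0.986, -0.166, -0.0]
contact_force: [0.5, 1.7, -0.9]
width: 0.0299
```

Run:
```python
from h import *
lev(np.load("q.npy"))
```

```text
t 7.02 fix mm [-0.4 87.3 60.5] toolx yaw rel 0.03 z [-0.001  0.    -1.   ] F fix [-0.1  1.8 -0.9] w 0.0299 tips 0.025
level rot deg [-0.    0.04] z 0.03
```

Call:
send_rows:
  plan:
    - {"linear": [0, 0.004, 0.0004], "delta_rot": [0, 0, 0], "fingers": 0.03}
    - {"linear": [0, 0.004, 0.0004], "delta_rot": [0, 0, 0], "fingers": 0.03}
    - {"linear": [0, 0.004, 0.0003], "delta_rot": [0, 0, 0], "fingers": 0.03}
    - {"linear": [0, 0.004, 0.0003], "delta_rot": [0, 0, 0], "fingers": 0.03}
    - {"linear": [0, 0.004, 0.0], "delta_rot": [0, 0, 0], "fingers": 0.03}
    - {"linear": [0, 0.004, 0.0], "delta_rot": [0, 0, 0], "fingers": 0.03}

```text
clock: 7.52
position: [0.5253, 0.2653, 0.0606]
ee_rot: [-0.003, 0.986, -0.167, 0.002]
contact_force: [1.7, 2.7, 0.6]
width: 0.0299
```

Run:
```python
from h import *
lev(np.load("q.npy"))
```

```text
t 7.52 fix mm [ 1.  63.4 60.6] toolx yaw rel -0.05 z [ 0.005  0.005 -1.   ] F fix [0.8 3.1 0.6] w 0.0299 tips 0.025
level rot deg [-0.37 -0.17] z -0.05
```

Call:
send_rows:
  plan:
    - {"linear": [0, 0.004, 0.001], "delta_rot": [-0.35, -0.15, 0], "fingers": 0.03}
    - {"linear": [0, 0.004, 0.001], "delta_rot": [0, 0, 0], "fingers": 0.03}
    - {"linear": [0, 0.004, 0.0005], "delta_rot": [0, 0, 0], "fingers": 0.03}
    - {"linear": [0, 0.004, 0.0005], "delta_rot": [-0.1, 0, 0], "fingers": 0.03}
    - {"linear": [0, 0.004, 0.0002], "delta_rot": [-0.1, 0, 0], "fingers": 0.03}
    - {"linear": [0, 0.004, 0.0002], "delta_rot": [-0.1, 0, 0], "fingers": 0.03}

```text
clock: 8.02
position: [0.5187, 0.2416, 0.0586]
ee_rot: [0.001, 0.986, -0.167, 0.002]
contact_force: [1.5, 3.2, 2.7]
width: 0.0302
```

Run:
```python
from h import *
lev(np.load("q.npy"))
```

```text
t 8.02 fix mm [ 2.5 38.8 58.6] toolx yaw rel -0.09 z [ 0.003 -0.002 -1.   ] F fix [0.3 3.5 2.7] w 0.0302 tips 0.025
level rot deg [ 0.06 -0.23] z -0.09
```

Call:
send_rows:
  plan:
    - {"linear": [-0.0003, 0.004, 0.0001], "delta_rot": [0, -0.2, 0], "fingers": 0.03}
    - {"linear": [-0.0003, 0.004, 0.0001], "delta_rot": [0, 0, 0], "fingers": 0.03}
    - {"linear": [-0.0003, 0.004, 0.0001], "delta_rot": [0, 0, 0], "fingers": 0.03}
    - {"linear": [-0.0003, 0.004, 0], "delta_rot": [0, 0, 0], "fingers": 0.03}
    - {"linear": [-0.0003, 0.004, 0], "delta_rot": [0, 0, 0], "fingers": 0.03}
    - {"linear": [-0.0003, 0.003, 0], "delta_rot": [0, 0, 0], "fingers": 0.03}

```text
clock: 8.52
position: [0.5086, 0.2177, 0.0581]
ee_rot: [0.001, 0.986, -0.167, 0.0]
contact_force: [1.8, 3.7, 1.7]
width: 0.03
```

Run:
```python
from h import *
lev(np.load("q.npy"))
im=manip.get_image("top");i=manip.camera_info("top");q=np.load("q.npy")
for r in plate(im,i):
    d=np.array(r[0])/1000-q[:2];c,s=np.cos(q[2]),np.sin(q[2]);print(np.round([1000*(c*d[0]+s*d[1]),1000*(-s*d[0]+c*d[1])],1),np.round(r[1],1),round(r[2],1))
cv2.imwrite("pics/t2.png",cv2.resize(im[190:330,240:420,::-1],None,fx=4,fy=4,interpolation=2))
```

```text
t 8.52 fix mm [ 0.8 12.9 58.1] toolx yaw rel -0.06 z [-0.    -0.002 -1.   ] F fix [0.4 4.1 1.7] w 0.03 tips 0.025
level rot deg [ 0.11 -0.03] z -0.06
[-69.8 164.5] [44.  55.1] 60.3
[  3.7 -36.7] [74.7 58.3] 70.8
[161.7  71.3] [55.6 44.6] 62.4
```

View pics/t2.png

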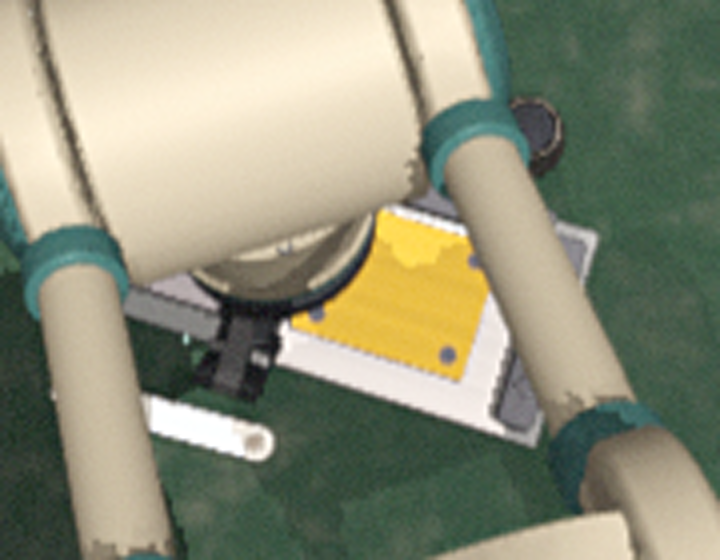

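The plate lies on the deck, square, at about (3.7, -36.7). It has roughly 17 mm to go to the stop.

Call:
send_rows:
  plan:
    - {"linear": [-0.0002, 0.0025, 0], "delta_rot": [0.1, 0, 0], "fingers": 0.03}
    - {"linear": [-0.0002, 0.0025, 0], "delta_rot": [0, 0, 0], "fingers": 0.03}
    - {"linear": [0, 0.0025, 0], "delta_rot": [0, 0, 0], "fingers": 0.03}
    - {"linear": [0, 0.0025, 0], "delta_rot": [0, 0, 0], "fingers": 0.03}

```text
clock: 8.9
position: [0.5041, 0.2071, 0.058]
ee_rot: [0.0, 0.986, -0.167, -0.0]
contact_force: [1.1, 4.1, 2.1]
width: 0.0301
```

Call:
send_rows:
  plan:
    - {"linear": [0, 0.001, 0], "delta_rot": [0, 0, 0], "fingers": 0.03}
    - {"linear": [0, 0.001, 0], "delta_rot": [0, 0, 0], "fingers": 0.03}
    - {"linear": [0, 0.001, 0], "delta_rot": [0, 0, 0], "fingers": 0.03}

```text
clock: 9.15
position: [0.5028, 0.2038, 0.058]
ee_rot: [0.0, 0.986, -0.167, -0.0]
contact_force: [0.5, 3.2, 1.7]
width: 0.0302
```

Run:
```python
from h import *
lev(np.load("q.npy"))
```

```text
t 9.15 fix mm [-0.2 -2.2 58. ] toolx yaw rel -0.08 z [-0.001 -0.001 -1.   ] F fix [-0.6  3.2  1.7] w 0.0302 tips 0.025
level rot deg [0.04 0.02] z -0.08
```

Call:
send_rows:
  plan:
    - {"linear": [0, 0.001, 0], "delta_rot": [0, 0, 0], "fingers": 0.03}
    - {"linear": [0, 0.001, 0], "delta_rot": [0, 0, 0], "fingers": 0.03}

```text
clock: 9.32
position: [0.5021, 0.2018, 0.058]
ee_rot: [0.0, 0.986, -0.167, -0.0]
contact_force: [1.4, 2.8, 1.7]
width: 0.0295
```

Call:
send_rows:
  plan:
    - {"linear": [0, 0.001, 0], "delta_rot": [0, 0, 0], "fingers": 0.03}

```text
clock: 9.4
position: [0.5019, 0.2011, 0.058]
ee_rot: [-0.0, 0.986, -0.167, -0.0]
contact_force: [1.5, 6.9, 0.3]
width: 0.03
```

Call:
send_rows:
  plan:
    - {"linear": [0, 0.001, 0], "delta_rot": [0, 0, 0], "fingers": 0.03}

```text
clock: 9.48
position: [0.502, 0.201, 0.0581]
ee_rot: [-0.001, 0.986, -0.168, 0.0]
contact_force: [2.8, 7.0, 0.3]
width: 0.0301
```

Call:
send_rows:
  plan:
    - {"linear": [0, 0.001, 0], "delta_rot": [0, 0, 0], "fingers": 0.03}

```text
clock: 9.57
position: [0.502, 0.201, 0.0581]
ee_rot: [-0.002, 0.986, -0.168, 0.001]
contact_force: [0.1, 6.6, 1.5]
width: 0.0302
```

Stop reached: it is blocked at about 7 N per mm commanded. I'll raise the push to about 12 N and hold.

Call:
send_rows:
  plan:
    - {"linear": [0, 0.0014, 0], "delta_rot": [0, 0, 0], "fingers": 0.03}
    - {"linear": [0, 0.0014, 0], "delta_rot": [0, 0, 0], "fingers": 0.03}

```text
clock: 9.73
position: [0.502, 0.2008, 0.0582]
ee_rot: [-0.005, 0.986, -0.169, 0.001]
contact_force: [2.0, 7.4, 1.0]
width: 0.03
```

Call:
send_rows:
  plan:
    - {"linear": [0, 0.0017, 0], "delta_rot": [0, 0, 0], "fingers": 0.03}
    - {"linear": [0, 0.0017, 0], "delta_rot": [0, 0, 0], "fingers": 0.03}
    - {"linear": [0, 0.0017, 0], "delta_rot": [0, 0, 0], "fingers": 0.03}
    - {"linear": [0, 0.0017, 0], "delta_rot": [0, 0, 0], "fingers": 0.03}

```text
clock: 10.07
position: [0.5019, 0.2005, 0.0583]
ee_rot: [-0.012, 0.985, -0.172, 0.003]
contact_force: [2.2, 8.8, 0.7]
width: 0.0301
```

Run:
```python
from h import *
lev(np.load("q.npy"))
```

```text
t 10.07 fix mm [ 0.1 -5.5 58.3] toolx yaw rel -0.59 z [ 0.01   0.022 -1.   ] F fix [-0.8  9.   0.7] w 0.0301 tips 0.025
level rot deg [-1.36 -0.09] z -0.59
```

Call:
send_rows:
  plan:
    - {"linear": [0, 0.0015, 0], "delta_rot": [-0.5, 0, -0.3], "fingers": 0.03}

```text
clock: 10.15
position: [0.5019, 0.2006, 0.0583]
ee_rot: [-0.009, 0.985, -0.17, 0.003]
contact_force: [1.3, 8.8, -0.9]
width: 0.0303
```

Call:
send_rows:
  plan:
    - {"linear": [0, 0.0016, 0], "delta_rot": [-0.6, 0, -0.3], "fingers": 0.03}
    - {"linear": [0, 0.0016, 0], "delta_rot": [-0.6, 0, -0.3], "fingers": 0.03}

```text
clock: 10.32
position: [0.5019, 0.2009, 0.0582]
ee_rot: [-0.002, 0.986, -0.166, 0.002]
contact_force: [1.7, 8.7, -1.7]
width: 0.0301
```

Call:
send_rows:
  plan:
    - {"linear": [0, 0.0016, 0], "delta_rot": [-0.7, 0, -0.3], "fingers": 0.03}
    - {"linear": [0, 0.0016, 0], "delta_rot": [-0.7, 0, -0.3], "fingers": 0.03}
    - {"linear": [0, 0.0016, 0], "delta_rot": [-0.7, 0, -0.3], "fingers": 0.03}

```text
clock: 10.57
position: [0.502, 0.2015, 0.0579]
ee_rot: [0.011, 0.987, -0.161, -0.0]
contact_force: [2.4, 9.0, 0.1]
width: 0.0297
```

Run:
```python
from h import *
lev(np.load("q.npy"))
```

```text
t 10.57 fix mm [-0.1 -4.5 57.9] toolx yaw rel 0.63 z [-0.005 -0.022 -1.   ] F fix [-0.7  9.3  0.1] w 0.0297 tips 0.025
level rot deg [ 1.26 -0.15] z 0.63
```

Call:
send_rows:
  plan:
    - {"linear": [0, 0.0021, 0], "delta_rot": [0, 0, 0], "fingers": 0.03}
    - {"linear": [0, 0.0021, 0], "delta_rot": [0, 0, 0], "fingers": 0.03}
    - {"linear": [0, 0.0021, 0], "delta_rot": [0, 0, 0], "fingers": 0.03}

```text
clock: 10.82
position: [0.502, 0.2012, 0.058]
ee_rot: [0.006, 0.987, -0.163, 0.001]
contact_force: [2.1, 8.6, -0.0]
width: 0.0301
```

Run:
```python
from h import *
lev(np.load("q.npy"))
```

```text
t 10.82 fix mm [-0.1 -4.8 58. ] toolx yaw rel 0.36 z [-0.    -0.011 -1.   ] F fix [-0.9  8.8 -0. ] w 0.0301 tips 0.025
level rot deg [ 0.63 -0.19] z 0.36
```

Call:
send_rows:
  plan:
    - {"linear": [0, 0.0028, 0], "delta_rot": [0, 0, 0], "fingers": 0.03}
    - {"linear": [0, 0.0028, 0], "delta_rot": [0, 0, 0], "fingers": 0.03}
    - {"linear": [0, 0.0028, 0], "delta_rot": [0, 0, 0], "fingers": 0.03}

```text
clock: 11.07
position: [0.502, 0.2008, 0.0582]
ee_rot: [-0.003, 0.986, -0.167, 0.003]
contact_force: [1.8, 11.1, -0.6]
width: 0.0301
```

Run:
```python
from h import *
lev(np.load("q.npy"))
```

```text
t 11.07 fix mm [ 0.1 -5.2 58.2] toolx yaw rel -0.07 z [ 0.006  0.004 -1.   ] F fix [-1.9 11.1 -0.6] w 0.0301 tips 0.025
level rot deg [-0.34 -0.26] z -0.07
```

Pressed at 11 N against the stop, and the rear edge computes to y≈-16, which is the seat. Next I back off, lift, and turn the jaws along y for the fence push.

Call:
send_rows:
  plan:
    - {"linear": [0, -0.005, 0], "delta_rot": [0, 0, 0], "fingers": 0.03}
    - {"linear": [0, -0.007, 0], "delta_rot": [0, 0, 0], "fingers": 0.03}
    - {"linear": [0, 0, -0.02], "delta_rot": [0, 0, 0], "fingers": 0.03}
    - {"linear": [0, 0, -0.03], "delta_rot": [0, 0, 0], "fingers": 0.03}
    - {"linear": [-0.03, 0, -0.02], "delta_rot": [0, 0, 0], "fingers": 0.03}
    - {"linear": [-0.03, 0, 0], "delta_rot": [0, 0, 0], "fingers": 0.03}

```text
clock: 11.57
position: [0.4477, 0.2278, 0.1261]
ee_rot: [0.005, 0.986, -0.168, -0.003]
contact_force: [-0.8, -0.1, 0.2]
width: 0.0301
```

Call:
send_rows:
  plan:
    - {"linear": [0, 0, 0], "delta_rot": [0, 0, -7.1], "fingers": 0.03}
    - {"linear": [0, 0, 0], "delta_rot": [0, 0, -7.1], "fingers": 0.03}
    - {"linear": [0, 0, 0], "delta_rot": [0, 0, -7.1], "fingers": 0.03}
    - {"linear": [0, 0, 0], "delta_rot": [0, 0, -7.1], "fingers": 0.03}
    - {"linear": [0, 0, 0], "delta_rot": [0, 0, -7.1], "fingers": 0.03}
    - {"linear": [0, 0, 0], "delta_rot": [0, 0, -7.1], "fingers": 0.03}
    - {"linear": [0, 0, 0], "delta_rot": [0, 0, -7.1], "fingers": 0.03}
    - {"linear": [0, 0, 0], "delta_rot": [0, 0, -7.1], "fingers": 0.03}
    - {"linear": [0, 0, 0], "delta_rot": [0, 0, -7.1], "fingers": 0.03}
    - {"linear": [0, 0, 0], "delta_rot": [0, 0, -7.1], "fingers": 0.03}
    - {"linear": [0, 0, 0], "delta_rot": [0, 0, -7.1], "fingers": 0.03}
    - {"linear": [0, 0, 0], "delta_rot": [0, 0, -7.1], "fingers": 0.03}

```text
clock: 12.57
position: [0.429, 0.2187, 0.1216]
ee_rot: [0.005, 0.834, 0.551, -0.027]
contact_force: [-0.7, -0.2, 0.8]
width: 0.03
```

Run:
```python
from h import *
lev(np.load("q.npy"))
```

```text
t 12.57 fix mm [-74.7 -12.2 121.6] toolx yaw rel 86.15 z [-0.04  -0.039 -0.998] F fix [-0.6 -0.5  0.8] w 0.03 tips 0.025
level rot deg [-1.23  2.93] z 86.15
```

Call:
send_rows:
  plan:
    - {"linear": [0, 0, 0], "delta_rot": [-1.2, 2.9, -3.8], "fingers": 0.03}
    - {"linear": [0, 0, 0], "delta_rot": [0, 0, 0], "fingers": 0.03}
    - {"linear": [-0.02, 0.005, 0], "delta_rot": [0, 0, 0], "fingers": 0.03}
    - {"linear": [-0.02, 0.005, 0], "delta_rot": [0, 0, 0], "fingers": 0.03}
    - {"linear": [0, 0, 0], "delta_rot": [0, 0, 0], "fingers": 0.03}

```text
clock: 12.98
position: [0.4217, 0.1742, 0.1191]
ee_rot: [-0.0, 0.814, 0.581, -0.008]
contact_force: [0.1, 0.2, -0.1]
width: 0.0299
```

Run:
```python
from h import *
lev(np.load("q.npy"))
```

```text
t 12.98 fix mm [-67.  -56.7 119.1] toolx yaw rel 90.26 z [-0.013 -0.009 -1.   ] F fix [ 0.   0.2 -0.1] w 0.0299 tips 0.025
level rot deg [-0.56  0.73] z 90.26
```

Call:
send_rows:
  plan:
    - {"linear": [0.003, 0, 0.02], "delta_rot": [-0.55, 0.7, 0.25], "fingers": 0.03}
    - {"linear": [0, 0, 0.02], "delta_rot": [0, 0, 0], "fingers": 0.03}
    - {"linear": [0, 0, 0.015], "delta_rot": [0, 0, 0], "fingers": 0.03}
    - {"linear": [0, 0, 0.003], "delta_rot": [0, 0, 0], "fingers": 0.03}
    - {"linear": [0, 0, 0], "delta_rot": [0, 0, 0], "fingers": 0.03}

```text
clock: 13.4
position: [0.423, 0.1763, 0.0595]
ee_rot: [0.001, 0.818, 0.575, -0.003]
contact_force: [-0.2, 0.3, 1.3]
width: 0.0298
```

Run:
```python
from h import *
q=np.load("q.npy");lev(q)
im=manip.get_image("top");i=manip.camera_info("top")
for r in plate(im,i,.0385):
    d=np.array(r[0])/1000-q[:2];c,s=np.cos(q[2]),np.sin(q[2]);print(np.round([1000*(c*d[0]+s*d[1]),1000*(-s*d[0]+c*d[1])],1),np.round(r[1],1),round(r[2],1))
```

```text
t 13.4 fix mm [-66.5 -54.3  59.5] toolx yaw rel 89.41 z [-0.003 -0.005 -1.   ] F fix [-0.3  0.2  1.3] w 0.0298 tips 0.025
level rot deg [-0.08  0.31] z 89.41
[-69.9 164.6] [44.3 55.4] 60.5
[162.2  71.3] [55.6 44.9] 62.3
```

Call:
send_rows:
  plan:
    - {"linear": [0, 0.005, 0.0003], "delta_rot": [0, 0.3, -0.6], "fingers": 0.03}
    - {"linear": [0, 0.005, 0.0003], "delta_rot": [0, 0, 0], "fingers": 0.03}
    - {"linear": [0, 0.004, 0.0003], "delta_rot": [0, 0, 0], "fingers": 0.03}
    - {"linear": [0, 0.003, 0], "delta_rot": [0, 0, 0], "fingers": 0.03}
    - {"linear": [0, 0, 0], "delta_rot": [0, 0, 0], "fingers": 0.03}

```text
clock: 13.87
position: [0.4435, 0.1713, 0.0617]
ee_rot: [0.001, 0.815, 0.58, 0.002]
contact_force: [0.7, 0.7, 0.4]
width: 0.0299
```

Run:
```python
from h import *
q=np.load("q.npy");lev(q)
```

```text
t 13.87 fix mm [-45.4 -52.3  61.7] toolx yaw rel 90.08 z [ 0.005  0.002 -1.   ] F fix [0.4 0.9 0.4] w 0.0299 tips 0.025
level rot deg [ 0.22 -0.18] z 90.08
```

Call:
send_rows:
  plan:
    - {"linear": [-0.001, 0, 0.003], "delta_rot": [0.2, -0.2, 0], "fingers": 0.03}
    - {"linear": [0, 0, 0.0007], "delta_rot": [0, 0, 0], "fingers": 0.03}
    - {"linear": [0, 0.0015, 0.0003], "delta_rot": [0, 0, 0], "fingers": 0.03}
    - {"linear": [0, 0.0015, 0.0003], "delta_rot": [0, 0, 0], "fingers": 0.03}

```text
clock: 14.2
position: [0.4466, 0.169, 0.0578]
ee_rot: [0.0, 0.815, 0.58, 0.0]
contact_force: [-0.3, -0.7, 0.4]
width: 0.03
```

Call:
send_rows:
  plan:
    - {"linear": [0, 0.0015, 0.0003], "delta_rot": [0, 0, 0], "fingers": 0.03}
    - {"linear": [0, 0.0015, 0.0003], "delta_rot": [0, 0, 0], "fingers": 0.03}

```text
clock: 14.37
position: [0.449, 0.168, 0.057]
ee_rot: [-0.0, 0.815, 0.58, -0.0]
contact_force: [-4.0, 1.5, 2.1]
width: 0.03
```

Run:
```python
from h import *
q=np.load("q.npy");lev(q)
```

```text
t 14.37 fix mm [-39.2 -53.6  57. ] toolx yaw rel 90.02 z [-0.001 -0.    -1.   ] F fix [-4.3  0.1  2.1] w 0.03 tips 0.025
level rot deg [-0.03  0.03] z 90.02
```

Call:
send_rows:
  plan:
    - {"linear": [0, 0.001, 0], "delta_rot": [0, 0, 0], "fingers": 0.03}
    - {"linear": [0, 0.001, 0], "delta_rot": [0, 0, 0], "fingers": 0.03}
    - {"linear": [0, 0.001, 0], "delta_rot": [0, 0, 0], "fingers": 0.03}

```text
clock: 14.62
position: [0.449, 0.1676, 0.0566]
ee_rot: [-0.002, 0.815, 0.579, -0.003]
contact_force: [-2.8, 2.6, 2.3]
width: 0.03
```

Call:
send_rows:
  plan:
    - {"linear": [0, 0.001, 0], "delta_rot": [0, 0, 0], "fingers": 0.03}

```text
clock: 14.7
position: [0.449, 0.1675, 0.0565]
ee_rot: [-0.003, 0.815, 0.579, -0.003]
contact_force: [-3.8, 2.8, 3.2]
width: 0.0301
```

Call:
send_rows:
  plan:
    - {"linear": [0, 0.001, 0], "delta_rot": [0, 0, 0], "fingers": 0.03}

```text
clock: 14.78
position: [0.449, 0.1675, 0.0564]
ee_rot: [-0.004, 0.816, 0.579, -0.004]
contact_force: [-4.3, 2.8, 4.0]
width: 0.0298
```

Call:
send_rows:
  plan:
    - {"linear": [0, 0.001, 0], "delta_rot": [0, 0, 0], "fingers": 0.03}

```text
clock: 14.87
position: [0.4491, 0.1674, 0.0564]
ee_rot: [-0.005, 0.816, 0.578, -0.005]
contact_force: [-4.8, 3.0, 4.4]
width: 0.0298
```

Run:
```python
from h import *
q=np.load("q.npy");lev(q)
```

```text
t 14.87 fix mm [-38.9 -54.2  56.4] toolx yaw rel 89.87 z [-0.013  0.002 -1.   ] F fix [-5.5  1.3  4.4] w 0.0298 tips 0.025
level rot deg [-0.75  0.12] z 89.87
```

Call:
send_rows:
  plan:
    - {"linear": [0, 0, -0.0015], "delta_rot": [-0.75, 0.1, 0], "fingers": 0.03}
    - {"linear": [0, 0.0015, -0.0005], "delta_rot": [-0.2, 0, 0], "fingers": 0.03}

```text
clock: 15.03
position: [0.4503, 0.1666, 0.058]
ee_rot: [0.002, 0.816, 0.579, 0.001]
contact_force: [-2.2, 1.5, -1.6]
width: 0.0301
```

Call:
send_rows:
  plan:
    - {"linear": [0, 0.0015, -0.0003], "delta_rot": [-0.2, 0, 0], "fingers": 0.03}

```text
clock: 15.12
position: [0.4519, 0.1659, 0.0582]
ee_rot: [0.004, 0.815, 0.579, 0.002]
contact_force: [-1.0, 1.3, -0.6]
width: 0.0302
```

Run:
```python
from h import *
q=np.load("q.npy");lev(q)
```

```text
t 15.12 fix mm [-35.8 -54.6  58.2] toolx yaw rel 89.91 z [ 0.008 -0.004 -1.   ] F fix [-1.3  0.9 -0.6] w 0.0302 tips 0.025
level rot deg [0.48 0.07] z 89.91
```

Sliding now, about 3 mm to the fence.

Call:
send_rows:
  plan:
    - {"linear": [0, 0.001, 0], "delta_rot": [0.2, 0, 0], "fingers": 0.03}

```text
clock: 15.2
position: [0.4525, 0.1657, 0.0581]
ee_rot: [0.002, 0.815, 0.579, 0.001]
contact_force: [-3.7, 2.2, 1.3]
width: 0.0299
```

Call:
send_rows:
  plan:
    - {"linear": [0, 0.001, 0], "delta_rot": [0, 0, 0], "fingers": 0.03}

```text
clock: 15.28
position: [0.4533, 0.1654, 0.0582]
ee_rot: [0.002, 0.815, 0.579, 0.001]
contact_force: [-1.7, 2.1, 0.6]
width: 0.03
```

Call:
send_rows:
  plan:
    - {"linear": [0, 0.001, 0], "delta_rot": [0, 0, 0], "fingers": 0.03}

```text
clock: 15.37
position: [0.454, 0.1652, 0.0582]
ee_rot: [0.002, 0.816, 0.579, 0.0]
contact_force: [-5.2, 3.7, 1.9]
width: 0.0298
```

Call:
send_rows:
  plan:
    - {"linear": [0, 0.001, 0], "delta_rot": [0, 0, 0], "fingers": 0.03}

```text
clock: 15.45
position: [0.4541, 0.1651, 0.0582]
ee_rot: [0.001, 0.816, 0.578, -0.0]
contact_force: [-6.4, 4.1, 3.5]
width: 0.0303
```

Run:
```python
from h import *
q=np.load("q.npy");lev(q)
```

```text
t 15.45 fix mm [-33.5 -54.7  58.2] toolx yaw rel 89.85 z [ 0.    -0.002 -1.   ] F fix [-7.4  1.8  3.5] w 0.0303 tips 0.025
level rot deg [0.03 0.08] z 89.85
```

Force is rising at x≈-33.5, where the fence is expected. I'll build to about 12 N, small steps.

Call:
send_rows:
  plan:
    - {"linear": [0, 0.0014, -0.0003], "delta_rot": [-0.1, 0, 0], "fingers": 0.03}
    - {"linear": [0, 0.0014, -0.0003], "delta_rot": [-0.2, 0, 0], "fingers": 0.03}

```text
clock: 15.62
position: [0.4541, 0.1651, 0.0582]
ee_rot: [0.0, 0.816, 0.578, -0.001]
contact_force: [-4.9, 4.2, 0.9]
width: 0.0303
```

Call:
send_rows:
  plan:
    - {"linear": [0, 0.0018, -0.0003], "delta_rot": [-0.3, 0, 0], "fingers": 0.03}
    - {"linear": [0, 0.0018, -0.0003], "delta_rot": [-0.3, 0, 0], "fingers": 0.03}

```text
clock: 15.78
position: [0.454, 0.1651, 0.0582]
ee_rot: [0.001, 0.817, 0.577, -0.0]
contact_force: [-5.8, 4.4, 1.8]
width: 0.0299
```

Run:
```python
from h import *
q=np.load("q.npy");lev(q)
```

```text
t 15.78 fix mm [-33.5 -54.7  58.2] toolx yaw rel 89.61 z [ 0.001 -0.002 -1.   ] F fix [-7.   2.2  1.8] w 0.0299 tips 0.025
level rot deg [0.09 0.11] z 89.61
```

Call:
send_rows:
  plan:
    - {"linear": [0, 0.0025, -0.0002], "delta_rot": [-0.2, 0.1, -0.3], "fingers": 0.03}
    - {"linear": [0, 0.0025, -0.0002], "delta_rot": [-0.2, 0, -0.1], "fingers": 0.03}

```text
clock: 15.95
position: [0.4541, 0.165, 0.0581]
ee_rot: [-0.0, 0.816, 0.579, -0.001]
contact_force: [-6.7, 6.2, 4.3]
width: 0.0301
```

Call:
send_rows:
  plan:
    - {"linear": [0, 0.003, -0.0002], "delta_rot": [-0.3, 0, -0.2], "fingers": 0.03}
    - {"linear": [0, 0.003, -0.0002], "delta_rot": [-0.3, 0, -0.2], "fingers": 0.03}

```text
clock: 16.12
position: [0.4542, 0.1649, 0.0581]
ee_rot: [-0.001, 0.814, 0.58, -0.001]
contact_force: [-7.9, 6.5, 4.5]
width: 0.0299
```

Run:
```python
from h import *
q=np.load("q.npy");lev(q)
```

```text
t 16.12 fix mm [-33.3 -54.8  58.1] toolx yaw rel 90.11 z [-0.004  0.    -1.   ] F fix [-9.6  3.6  4.5] w 0.0299 tips 0.025
level rot deg [-0.2   0.06] z 90.11
```

Call:
send_rows:
  plan:
    - {"linear": [0, 0.0036, -0.0008], "delta_rot": [-0.4, 0, -0.1], "fingers": 0.03}
    - {"linear": [0, 0.0036, -0.0008], "delta_rot": [-0.4, 0, 0], "fingers": 0.03}

```text
clock: 16.28
position: [0.4541, 0.1649, 0.0583]
ee_rot: [-0.001, 0.815, 0.579, -0.002]
contact_force: [-9.1, 8.2, -2.0]
width: 0.0303
```

Call:
send_rows:
  plan:
    - {"linear": [0, 0.004, -0.0005], "delta_rot": [-0.4, 0, 0], "fingers": 0.03}
    - {"linear": [0, 0.004, -0.0005], "delta_rot": [-0.4, 0, 0], "fingers": 0.03}
    - {"linear": [0, 0.004, -0.0005], "delta_rot": [-0.4, 0, 0], "fingers": 0.03}

```text
clock: 16.53
position: [0.4543, 0.1649, 0.0581]
ee_rot: [-0.003, 0.817, 0.577, -0.003]
contact_force: [-9.0, 7.5, 4.9]
width: 0.0301
```

Run:
```python
from h import *
q=np.load("q.npy");lev(q)
```

```text
t 16.53 fix mm [-33.2 -54.8  58.1] toolx yaw rel 89.63 z [-0.009  0.    -1.   ] F fix [-10.9   4.1   4.9] w 0.0301 tips 0.025
level rot deg [-0.47  0.14] z 89.63
```

Call:
send_rows:
  plan:
    - {"linear": [0, -0.003, 0], "delta_rot": [0, 0, 0], "fingers": 0.03}
    - {"linear": [0, -0.008, 0], "delta_rot": [0, 0, 0], "fingers": 0.03}
    - {"linear": [0, -0.02, 0], "delta_rot": [0, 0, 0], "fingers": 0.03}
    - {"linear": [0, -0.03, -0.02], "delta_rot": [0, 0, 0], "fingers": 0.03}
    - {"linear": [0, -0.03, -0.03], "delta_rot": [0, 0, 0], "fingers": 0.03}
    - {"linear": [0, -0.03, -0.03], "delta_rot": [0, 0, 0], "fingers": 0.03}
    - {"linear": [0.03, -0.02, -0.02], "delta_rot": [0, 0, 0], "fingers": 0.03}
    - {"linear": [0.035, -0.02, -0.02], "delta_rot": [0, 0, 0], "fingers": 0.03}
    - {"linear": [0.035, -0.02, -0.02], "delta_rot": [0, 0, 0], "fingers": 0.03}
    - {"linear": [0.035, -0.02, 0], "delta_rot": [0, 0, 0], "fingers": 0.03}
    - {"linear": [0.035, 0, 0], "delta_rot": [0, 0, 0], "fingers": 0.03}
    - {"linear": [0, 0, 0], "delta_rot": [0, 0, 0], "fingers": 0.03}

```text
clock: 17.53
position: [0.3289, 0.3954, 0.2058]
ee_rot: [0.004, 0.818, 0.575, 0.014]
contact_force: [0.9, -0.1, -0.5]
width: 0.0298
```

Run:
```python
from h import *
q=np.load("q.npy");lev(q)
im=manip.get_image("top");i=manip.camera_info("top")
for r in plate(im,i,.0385):
    d=np.array(r[0])/1000-q[:2];c,s=np.cos(q[2]),np.sin(q[2]);print(np.round([1000*(c*d[0]+s*d[1]),1000*(-s*d[0]+c*d[1])],1),np.round(r[1],1),round(r[2],1))
cv2.imwrite("pics/t3.png",cv2.resize(im[190:320,250:410,::-1],None,fx=4.5,fy=4.5,interpolation=2))
```

```text
t 17.53 fix mm [-227.4  121.7  205.8] toolx yaw rel 89.46 z [ 0.028  0.01  -1.   ] F fix [ 0.8  0.2 -0.5] w 0.0298 tips 0.025
level rot deg [ 1.3  -1.05] z 89.46
[-69.9 164.7] [44.5 55.5] 60.3
[  9.1 -54.8] [76.  60.2] 70.6
[162.2  71.4] [55.9 44.9] 62.3
```

View pics/t3.png

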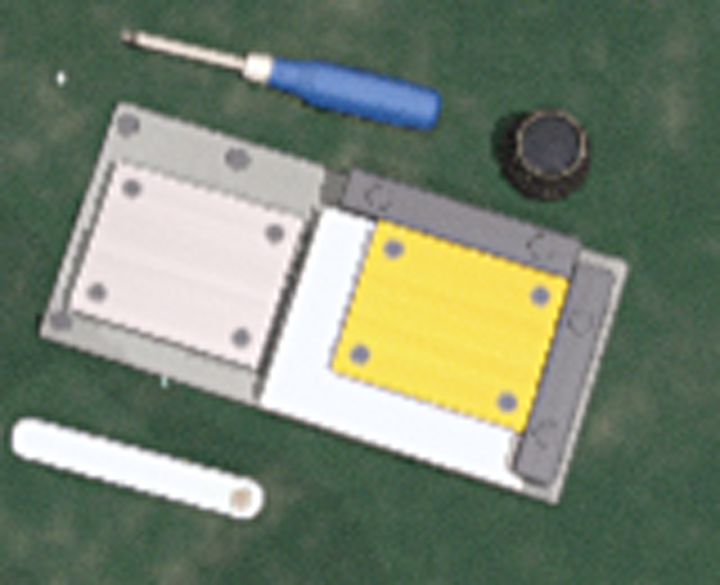

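The picture shows the plate flush in the corner, with no gap at the fence or the stop. The lower plates and bystanders are in place and the gripper is well clear, so I'm handing in.

```bash
python3 -c "
from rig import manip;print(manip.sign_off())"
```

```text
the job is handed in; nothing more can be done
None
```

I slid the brass plate off the stack onto the deck, pushing its rear edge with two spread fingers. I then pressed it against the end stop at about 11 N and against the fence at about 11 N. It was handed in about 17.5 s into the 64 s limit, with the gripper clear; `sign_off` gives no verdict.

**Last checks:**
- **Position:** the top camera put the plate at (9.1, -54.8) mm in the fixture frame, against the seat at (8, -54). The difference is within the 2 mm calibration. Finger contact at both stops matched the seat to about 0.3 mm.
- **Squareness:** the plate is square to the fixture within about 0.3°, and no gap is visible at the stop or the fence.
- **Surroundings:** the lower plates and the bystanders look undisturbed.

**What went wrong or disagreed:**
- On the first approach the tool sagged until its tips stood 0.6 mm below the middle plate's top. I backed off, and the before-and-after pictures showed that only the top plate had moved.
- I could only read the push at the wrist. The force on the stop and fence is lower by the plate's friction, so I estimate 5 to 9 N.

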